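# Shut, hasp and pin the test kiln

## Task

Get the test kiln ready to fire: gently lower its lid until it is fully shut, without letting it slam, then swing the brass hasp down over the staple until it lies against the case. Then take the red-handled pin from the wooden tool block and drop it upright through the staple's loop, in front of the hasp, until its collar rests on the loop; let go and leave everything else where it stands.

Things in the scene. Friction and masses are not known exactly. Their poses are not given: they have to be found in the camera images.
- rim (a point): Middle of the front top edge of the kiln's case (fixed). The kiln is a steel-clad box 280 mm deep, 320 wide, this edge 185 mm above the bench. Axes, used for all offsets below: x into the kiln, away from the robot, square to the front; y left along the front; z up. A grey switch box widens the right side by 58 mm; a peephole plug sticks out 20 mm at y +115, z -80.
- staple (a point): Where the pin goes: midway between the side bars of the brass staple, level with their top, 34 mm in front of the case and 112.5 mm above the bench. The staple is a flat-lying U of 5 mm bar sticking out of the case: side bars at y -9 and +9 mm (13 mm clear between), end bar 12 mm nearer the robot, shut hasp 27 mm behind. The pin may stand from 5 mm nearer to 20 mm farther in. Kiln axes.
- lid: The kiln's lid, 280 x 320 x 60 mm, hinged along its back, starts ajar by 7 to 15 degrees. Origin on its flat top, mid-width, 30 mm behind its front face: a good place to press. Shut, the origin is 60 mm above the rim point. Hinge axis along y, 258 mm behind and 58 mm below the origin in the lid's own axes. Stiff: it stays where left; 4 to 8 N down at its front lowers it. Slammed: its front drops at over 0.25 m/s.
- hasp_hinge (a point): Middle of the hasp's hinge axis (along y) on the lid's front; axes turn with the lid. With the lid shut it is 28.5 mm behind and 82.5 mm above the staple point, 195 mm above the bench. Above hinge and staple a lift lip (200 mm wide, 8 mm thick, level with the lid's top) sticks out 18 mm in front of the lid, so a hand cannot come straight down on the loop: lean it back towards the robot, 30 to 45 degrees.
- hasp (a joint): Hasp hinge, rad, relative to the lid: 0 hangs flat against the case (shut), pi/2 sticks straight out to the robot; starts raised, 1.7 to 2.2. Stiff (0.06 N m): stays where it is left. Push on its outer face (the upper face when it sticks out), all the way until it is stopped by the case; near the end the staple comes through the slot, so press home about 40 mm from the axis.
- hasp_tip (a point): Middle of the hasp's rolled free end. The hasp is a brass plate 44 mm wide, 3 mm thick, centred on the hinge axis and reaching 112 mm from it; thumb roll 8 mm thick at this end on the outer side; slot 30 mm wide, 16 mm high, centred 85 mm from the axis, for the staple.
- pin_mid (a point): The pin, on its axis at the underside of its collar; z up along the pin. Below: steel shaft 8 mm thick, 34 mm long, pointed foot. Above: steel collar 24 mm across, 4 mm thick, then a round red handle 14 mm across, from 4 to 47 mm above this point (grip it about 32 mm above, to keep the fingertips clear of block and staple). About 45 g. Starts upright in the tool block, collar on its top.
- block: Fixed wooden tool block, 60 mm (its x) by 190 mm (its y) by 60 mm high, to the left or right in front of the kiln. Three 12 mm holes 65 mm apart along its y hold the pin and two tools, in any order. Origin under its centre. A fixed rack of glaze test tiles, as long and 70 mm high, stands on the other side.
- awl: Bystander in the tool block: pale pear-wood handle, 42 mm tall above the block, 20 mm across. Origin at its foot, 34 mm below the block's top.
- burnisher: Bystander in the tool block: dark wooden handle, 38 mm tall above the block, 22 mm across. Origin at its foot, 34 mm below the block's top.
- glaze_jar: Bystander: pale green jar with white cap, 68 mm across, 95 tall. Origin under its centre.
- slip_jar: Bystander: brown jar with black cap, 60 mm across, 85 tall. Origin under its centre.
- bowl: Bystander: pinkish unglazed bowl, 120 mm across, 50 tall. Origin under its centre.
- post: Bystander: cream kiln post, a tube 38 mm across, 60 tall. Origin under its centre.

How it is judged:
On the way, in this order (a step that is already met when the one before it is completed fails the run):
1. the lid is fully shut (z of lid in the frame of rim below 0.065 m), for 0.2 s.
2. with the lid shut, the hasp is over the staple, against the case (z of lid in the frame of rim below 0.065 m and value of joint hasp below 0.1 rad), for 0.2 s.
3. with lid and hasp shut, the pin stands through the loop, its collar on the loop (all of step 2 and x of pin_mid in the frame of staple between -0.012 and 0.026 m and y of pin_mid in the frame of staple between -0.006 and 0.006 m and z of pin_mid in the frame of staple between -0.005 and 0.004 m and angle between pin_mid's own z axis and vertical below 0.15 rad), for 0.2 s.
At the end, for the whole second after the job is handed in: The lid is shut (its front within 5 mm), the hasp hangs over the staple against the case (within 0.1 rad), and the released pin is upright (within 0.15 rad) through the staple's loop, its collar on the loop (within 4 mm of height, between the side bars, between the hasp and the end bar) (all of step 3); the robot touches nothing.
It fails at once if the lid is slammed (moving faster than 0.25 m/s) (linear speed of lid above 0.25 m/s).
It fails at once if a tool in the block is pulled out, pushed over 30 mm or tipped (distance of any of awl, burnisher from where it was at the start of the episode above 0.03 m or angle between any of awl, burnisher's own z axis and vertical above 0.5 rad).
It fails at once if a jar is pushed over 30 mm or knocked over (distance of any of glaze_jar, slip_jar from where it was at the start of the episode above 0.03 m or angle between any of glaze_jar, slip_jar's own z axis and vertical above 0.5 rad).
It fails at once if the bowl or the kiln post is pushed over 30 mm or knocked over (distance of any of bowl, post from where it was at the start of the episode above 0.03 m or angle between any of bowl, post's own z axis and vertical above 0.5 rad).
It also fails if it takes over 72 s, if anything falls off the work surface, if the arm or the gripper's body presses on something with over 40 N, if the wrist force passes 120 N, or if a joint passes its speed limit or range.

## Robot

A 7-joint arm with a two-finger parallel gripper is mounted at the origin on the work surface. World frame = base frame: x ahead of the robot, y to its left, z up, the work surface at z = 0. Lengths are in m, angles in rad, forces in N, time in s.
With the tool pointing down it reaches from about 0.425 to 0.8 m from the base axis. Payload 8.3 kg.
Tool frame: the origin (TCP) lies at the very end of the fingers, on their centre line; the grasp point (between the pads) lies 19 mm behind it; z points along the fingers, y is the line along which they close (so a half turn about z gives the same grasp; the last joint's range is limited). The gripper opens to 85 mm and grips with 20 to 120 N. Pads are 22 mm wide; open, the fingers measure 114 mm over their backs; the gripper's body (76 mm by 85 mm) begins 54 mm behind the grasp point. The pads swing forward as they close: fully open they stand 13 mm farther back than shut.
Start: joints at [-1.204, 0.383, 0.016, 1.37, -0.006, 1.388, -0.046], TCP at [0.26, 0.568, 0.231] pointing down, gripper open.
Joint ranges: [-2.95, 2.95], [-0.25, 2.06], [-1.52, 1.56], [0.18, 2.33], [-1.44, 4.58], [0.02, 2.06], [-3.01, 3.01]. Speed limits (rad/s): [2.39, 2.39, 3.01, 3.01, 3.14, 3.14, 3.14].

## Interface

Orientations are given as a rotation vector (axis times angle).
In Python, from cell import env, read_camera, get_calibration, search_frame gives the robot as it stands.
- The arm moves only by the tool apply_moves, never from a script. Its argument "increments" is a list of rows, each a list of 7 numbers: the shift along the tool's x, y, z in units of 0.15 m (1.0 is 0.15 m), then the turn, a rotation vector about the tool's x, y, z in units of 360 degrees (1.0 is 360 degrees), then the closure, from -1 (fully open) to 1 (shut), so that 0 is half open. In form: [[dx, dy, dz, rx, ry, rz, hand], ...]. A call has exactly 10 rows; each row shifts and turns the commanded pose from where the row before left it, along the tool's axes as they then stand; what a row does not reach is not made up. A row lasts 1/10 s, in which the tool goes at most 50 mm and 8.59 degrees, less where a joint would pass 70% of its speed; a pose out of reach is approached as far as the arm can. A call with a number of a shift or a turn outside -1 to 1 is refused whole. A call with a gripper value outside its range is refused whole. The fingers move at their own pace and stop on an object; the grip force is fixed at half the most. Time passes only in rows, so rows that do not move let the fingers close, or fill a call up. It gives the time, the measured TCP pose, the force, the opening and the grip force at its end, in the units of the state.
- env.get_obs(): the state, without advancing time (a new reading comes with each control period).
- read_camera(name): name is "scene" or "top" or "wrist"; returns the picture (400x640x3 uint8, red, green, blue); there is no depth.
- get_calibration(name): a dict with "K" (3x3 intrinsics, pixels), "R" (3x3) and "t" (3): a world point X has camera coordinates R X + t. Camera axes: x right, y down, z forward; pixel columns grow to the right and rows downward; lengths in m; the calibration is good to about 2 mm. The wrist camera is an equidistant fisheye: a pixel r from the principal point sees the ray r / f radians off the axis. A picture is of the moment at which its call begins: read the wrist's pose just before it. get_calibration takes no time and is no camera call; for the wrist camera it gives the pose at the moment of the call.
- env.sign_off(): hands the job in; it is judged then, once.
Trained networks look in the newest picture that a camera, given by its name, has taken for a name from the list of things; names that differ only in an ending like _2 or _b are one class to them, and where a whole thing is asked for, a point or a joint stands for the part that bears it (a point fixed in the world has none). Each returns a list of dicts, best first, with "conf" (0 to 1); they miss things now and then, are a little off and sometimes report something else, mostly with a low value. They report only what shows in the picture. A call takes as long as a camera call.
- search_frame(query, camera): "at" ([column, row] in pixels, amid what is visible of it).
The state is a dict: "clock": time; "joint_pos": joint angles; "qd": joint speeds; "joint_torque": joint torques, N m; "eef_pos": TCP position; "orientation": TCP orientation; "wrist_force": force on the tool from outside, world axes, zero at the start; "wrist_torque": the same for the moment, N m; "finger_gap": opening from 0.0 (shut) to 1.0 (fully open); "finger_force": force on a finger pad.
Only numpy, scipy, OpenCV 4.12 (cv2) and the standard library are available. Lean on these libraries where they do the work, as an engineer would, in place of code of your own. Each camera call takes 0.05 s, during which the arm holds its last target. There are 200 camera calls.

## Working session

There is one attempt and no reset: what is moved stays moved. The work goes in short steps, Python scripts to look and compute and a tool call to move; the robot and the scene stay as the last step left them, time stands still between calls to the robot, and variables do not carry over. Pictures are saved under pics/ and viewed, at most 10 in all, crops included, and the job is handed in when it is done.

Besides the shell and the picture viewer there is one more tool, called after ">>>" in YAML: its name, and indented under it one key for each argument. apply_moves: Moves the arm, as the interface text tells. Shifts and turns lie within -1 to 1; 1 stands for 0.15 m of shift or 360 degrees of turn. Its arguments: {"type":"object","properties":{"increments":{"type":"array","items":{"type":"array","items":{"type":"number","minimum":-1,"maximum":1}}}},"required":["increments"]}

```bash
ls; mkdir -p pics
python3 - <<'E'
from cell import env, read_camera, get_calibration, search_frame
import cv2,numpy as np
o=env.get_obs();print({k:np.round(v,3) for k,v in o.items()})
for c in ['scene','top','wrist']:
    im=read_camera(c);cv2.imwrite(f'pics/{c}0.png',im[:,:,::-1]);k=get_calibration(c);print(c,{a:np.round(b,4).tolist() if not isinstance(b,str) else b for a,b in k.items()})
for c in ['scene','top']:
    for q in ['rim','staple','lid','hasp_hinge','hasp_tip','pin_mid','block','awl','burnisher','glaze_jar','slip_jar','bowl','post']:
        print(c,q,[(np.round(d['at'],1).tolist(),round(d['conf'],2)) for d in search_frame(q,c)][:3])
E
```

```text
pics
{'clock': np.float64(0.0), 'joint_pos': array([-1.204,  0.384,  0.016,  1.371, -0.006,  1.388, -0.046]), 'qd': array([-0.   , -0.001, -0.   ,  0.   , -0.   ,  0.   , -0.   ]), 'joint_torque': array([-1.0000e-03, -6.2760e+01,  8.4400e-01, -3.7184e+01,  1.7000e-02,
        1.4000e-02, -0.0000e+00]), 'eef_pos': array([0.26 , 0.568, 0.23 ]), 'orientation': array([-6.700e-01, -3.069e+00,  3.000e-03]), 'wrist_force': array([-0.505, -0.052, -0.473]), 'wrist_torque': array([-0.018, -0.017, -0.013]), 'finger_force': np.float64(0.0), 'finger_gap': np.float64(0.997)}
scene {'K': [[472.5714, 0.0, 313.9205], [0.0, 472.5714, 201.7455], [0.0, 0.0, 1.0]], 'R': [[-0.6074, 0.7944, 0.0055], [0.6536, 0.5037, -0.5649], [-0.4516, -0.3395, -0.8251]], 't': [0.3518, -0.2756, 1.5641]}
top {'K': [[406.7954, 0.0, 317.5852], [0.0, 406.7954, 205.3263], [0.0, 0.0, 1.0]], 'R': [[-0.0105, -0.9999, 0.0032], [-0.987, 0.0098, -0.1605], [0.1604, -0.0048, -0.987]], 't': [0.0039, 0.5738, 1.355]}
wrist {'K': [[309.7069, 0.0, 319.157], [0.0, 309.7069, 202.4682], [0.0, 0.0, 1.0]], 'R': [[0.4158, 0.9094, -0.0014], [0.864
[... 527 characters left out ...]
ar [([438.7, 338.6], 0.94)]
scene slip_jar [([187.6, 166.7], 0.86)]
scene bowl [([330.0, 183.3], 0.8), ([438.6, 340.4], 0.49)]
scene post [([277.6, 271.1], 0.72), ([363.1, 218.2], 0.57), ([272.2, 259.7], 0.5)]
top rim [([302.1, 137.8], 0.7)]
top staple [([304.8, 136.3], 0.8)]
top lid [([295.9, 126.7], 0.88)]
top hasp_hinge [([302.8, 129.8], 0.95)]
top hasp_tip [([293.2, 178.6], 0.68)]
top pin_mid [([230.3, 228.1], 0.49)]
top block [([231.0, 227.9], 0.94)]
top awl [([200.5, 188.8], 0.59)]
top burnisher [([210.3, 228.8], 0.58)]
top glaze_jar [([200.3, 187.8], 0.66)]
top slip_jar [([441.1, 185.3], 0.86), ([232.3, 229.4], 0.56)]
top bowl [([329.3, 250.5], 0.89)]
top post [([296.9, 239.4], 0.55)]
```

Run:
```python
import cv2
a=cv2.imread('pics/scene0.png')[130:370,130:510];cv2.imwrite('pics/s0c.png',cv2.resize(a,(798,504),interpolation=2))
a=cv2.imread('pics/top0.png')[40:290,160:500];cv2.imwrite('pics/t0c.png',cv2.resize(a,None,fx=2.35,fy=2.35,interpolation=2))
```

```text
(no output)
```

View pics/s0c.png

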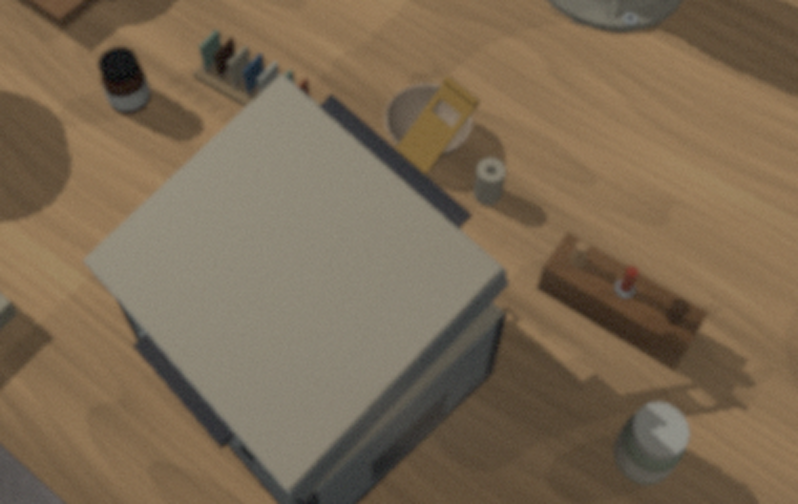

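View pics/t0c.png

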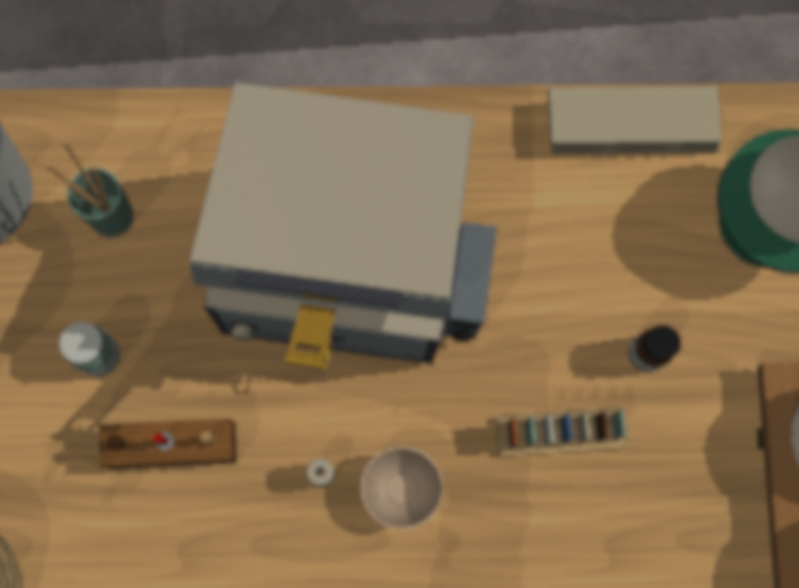

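The scene view looks from behind the kiln. It shows the lid top, the raised hasp (tip near crop 460,90) and the block with the red pin in its middle hole (crop 628,275). The top view shows the same: lid corners at crop (236,83), (471,116), (446,297) and (194,264), hasp tip near (308,362), pin at (162,440), and the post and bowl just in front.

```bash
cat > h.py <<'E'
from cell import env, read_camera, get_calibration, search_frame
import cv2,numpy as np
from scipy.optimize import least_squares
from scipy.spatial.transform import Rotation as Ro
def proj(c,X,k=None):
    k=k or get_calibration(c); X=np.atleast_2d(X); P=X@np.array(k['R']).T+np.array(k['t']); K=np.array(k['K'])
    if c=='wrist':
        r=np.linalg.norm(P[:,:2],axis=1); th=np.arctan2(r,P[:,2]); q=P[:,:2]/r[:,None]*th[:,None]
        return q*K[0,0]+K[:2,2]
    p=P@K.T; return p[:,:2]/p[:,2:]
def onz(c,uv,z):
    k=get_calibration(c);R=np.array(k['R']);C=-R.T@np.array(k['t']);K=np.array(k['K'])
    d=(np.array(uv)-K[:2,2])/K[0,0]
    if c=='wrist':
        th=np.linalg.norm(d); d=np.r_[d/th*np.sin(th),np.cos(th)]
    else: d=np.r_[d,1]
    d=R.T@d; return C+d*(z-C[2])/d[2]
def kw(p,X):  # kiln(rim frame)->world
    X=np.atleast_2d(X);c,s=np.cos(p[2]),np.sin(p[2]);return np.c_[p[0]+c*X[:,0]-s*X[:,1],p[1]+s*X[:,0]+c*X[:,1],.185+X[:,2]]
def lid(p,X): # lid frame(origin as given)->rim frame; opening angle p[3]
    X=np.atleast_2d(X)-[.258,0,-.058];c,s=np.cos(p[3]),np.sin(p[3])
    return np.c_[.288+c*X[:,0]+s*X[:,2],X[:,1],.002-s*X[:,0]+c*X[:,2]]
def hasp(p,a,r,y=0,off=0): # lid-frame point r from the axis, off to outer side
    return np.c_[-.0355-r*np.sin(a)-off*np.cos(a),y,.01-.06-r*np.cos(a)+off*np.sin(a)]
E
python3 - <<'E'
from h import *
cs=[[-.03,-.16,0],[-.03,.16,0],[.25,.16,0],[.25,-.16,0]]
s=np.array([[281,78],[505,270],[290,490],[88,260]])/2.1+[130,130]
t=np.array([[446,297],[194,264],[236,83],[471,116]])/2.35+[160,40]
def refine(f,q):
    g=cv2.cvtColor(cv2.imread(f),6); return cv2.cornerSubPix(g,q.astype(np.float32).reshape(-1,1,2),(4,4),(-1,-1),(3,40,.01)).reshape(-1,2)
s2=refine('pics/scene0.png',s);t2=refine('pics/top0.png',t)
print(np.round(s2-s,1).tolist(),np.round(t2-t,1).tolist())
kS,kT=get_calibration('scene'),get_calibration('top')
for a,b in ((s,t),(s2,t2)):
    f=lambda p:np.r_[(proj('scene',kw(p,lid(p,cs)),kS)-a).ravel(),(proj('top',kw(p,lid(p,cs)),kT)-b).ravel()]
    r=least_squares(f,[.6,0,0,.2],loss='soft_l1');p=r.x;print(np.round(p,4),np.round(f(p),1))
np.save('p.npy',p)
# hasp tip: edge corners estimates scene (445,80),(478,100); top (286,362),(327,368)
ts=np.array([461,88])/2.1+130;tt=np.array([307,364])/2.35+[160,40]
for a in np.arange(1.5,2.3,.1):
    X=kw(p,lid(p,hasp(p,a,.112)));print(round(a,2),np.round(X,3),(proj('scene',X)-ts).round(1),(proj('top',X)-tt).round(1))
print('pin',onz('top',np.array([162,440])/2.35+[160,40],.085),onz('scene',np.array([628,280])/2.1+130,.085))
for n,q,z in(('post',(320,470),.06),('bowl',(402,488),.05),('gl',(82,342),.095),('sl',(658,344),.085),('bl0',(100,430),.06),('bl1',(234,421),.06),('bl2',(100,466),.06),('bl3',(234,461),.06)):print(n,onz('top',np.array(q)/2.35+[160,40],z).round(3))
E
```

```text
[[-0.0, -0.0], [-1.0, -1.1], [-1.1, 0.8], [-2.5, -2.0]] [[0.7, 0.0], [-1.4, -1.6], [-0.2, -0.6], [-3.3, -2.7]]
[ 0.6424  0.064  -0.1498  0.2123] [ 0.7 -1.2  0.3 -0.7 -0.6  1.5 -3.6 -0.2  1.3  2.1 -2.5  1.  -1.9 -0.8
  0.2 -1.3]
[ 0.6422  0.064  -0.1534  0.2321] [-0.  -2.3  0.6  0.  -0.5  0.8 -1.5  1.5  0.9  1.1 -1.2  1.1 -1.3 -0.6
  3.9  1.4]
1.5 [[0.537 0.08  0.28 ]] [[ 4.7 10.9]] [[-1.4 10.2]]
1.6 [[0.539 0.08  0.291]] [[4.4 8.6]] [[-1.5  8.8]]
1.7 [[0.543 0.079 0.302]] [[3.7 6.5]] [[-1.6  7. ]]
1.8 [[0.547 0.079 0.312]] [[2.6 4.8]] [[-1.5  4.8]]
1.9 [[0.553 0.078 0.322]] [[1.2 3.5]] [[-1.5  2.3]]
2.0 [[0.559 0.077 0.331]] [[-0.6  2.5]] [[-1.3 -0.6]]
2.1 [[0.566 0.076 0.34 ]] [[-2.7  1.9]] [[-1.1 -3.8]]
2.2 [[0.574 0.074 0.347]] [[-5.1  1.8]] [[-0.9 -7.3]]
pin [0.4968183  0.29307276 0.085     ] [0.4994791  0.29661225 0.085     ]
post [0.454 0.071 0.06 ]
bowl [ 0.428 -0.046  0.05 ]
gl [0.637 0.408 0.095]
sl [ 0.628 -0.416  0.085]
bl0 [0.515 0.388 0.06 ]
bl1 [0.526 0.195 0.06 ]
bl2 [0.463 0.386 0.06 ]
bl3 [0.468 0.195 0.06 ]
```

```bash
cat >> h.py <<'E'
def toolR(yaw,lean,flip=1): # tool z leaned forward from down by lean, tool y = flip*kiln y
    f=np.array([np.cos(yaw),np.sin(yaw),0]);y=flip*np.array([-np.sin(yaw),np.cos(yaw),0])
    z=-np.cos(lean)*np.array([0,0,1])+np.sin(lean)*f; return np.c_[np.cross(y,z),y,z]
def go(pos,R,n=None):
    o=env.get_obs();R0=Ro.from_rotvec(o['orientation']).as_matrix();p0=o['eef_pos']
    rv=Ro.from_matrix(R0.T@R).as_rotvec();d=np.array(pos)-p0
    print('rot units',(rv/2/np.pi).round(4),'deg',np.degrees(rv).round(1),'| shift units, after turn',(R.T@d/.15).round(3),'before turn',(R0.T@d/.15).round(3),'mm',(1e3*np.linalg.norm(d)).round(1))
E
python3 - <<'E'
from h import *
o=env.get_obs();R0=Ro.from_rotvec(o['orientation']).as_matrix();print(R0.round(3),o['clock'])
k=get_calibration('wrist');Rc=np.array(k['R']);C=-Rc.T@np.array(k['t']);print('cam in tool',R0.T@(C-o['eef_pos']),'axis',R0.T@Rc[2])
p=np.load('p.npy');L=kw(p,lid(p,[0,0,0]))[0];print('lid org',L,'shut',kw(p,[.03,0,.06]))
for f in(1,-1): print(f);go(L+[0,0,.06],toolR(p[2],0,f))
E
```

```text
[[-0.909  0.417 -0.   ]
 [ 0.417  0.909 -0.   ]
 [ 0.    -0.    -1.   ]] 1.45
cam in tool [ 0.07978701 -0.00030146 -0.14282148] axis [-3.09702233e-01  4.61599739e-04  9.50833484e-01]
lid org [0.69191878 0.0562773  0.30280071] shut [[0.67189234 0.059374   0.245     ]]
1
rot units [-0.    -0.    -0.044] deg [ -0.   -0.  -15.8] | shift units, after turn [-3.365 -2.933 -0.877] before turn [-4.037 -1.903 -0.877] mm 682.3
-1
rot units [-0.     0.     0.456] deg [ -0.    0.  164.2] | shift units, after turn [ 3.365  2.933 -0.877] before turn [-4.037 -1.903 -0.877] mm 682.3
```

View pics/wrist0.png

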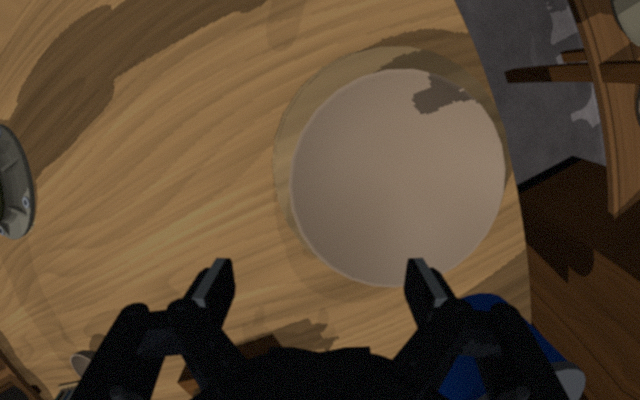

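The wrist view shows the open fingertips at about (220,270) and (420,270), over a plate that isn't part of the job. I'm raising the hand, shutting the gripper and moving over the lid.

>>> apply_moves:
  increments:
    - [0,0,-0.22,0,0,-0.011,1]
    - [0,0,-0.22,0,0,-0.011,1]
    - [0,0,-0.22,0,0,-0.011,1]
    - [0,0,-0.22,0,0,-0.011,1]
    - [-0.18,-0.16,0,0,0,0,1]
    - [-0.2,-0.18,0,0,0,0,1]
    - [-0.2,-0.18,0,0,0,0,1]
    - [-0.2,-0.18,0,0,0,0,1]
    - [-0.2,-0.18,0,0,0,0,1]
    - [-0.2,-0.18,0,0,0,0,1]

```text
clock: 2.45
eef_pos: [0.4119, 0.3825, 0.3635]
orientation: [0.24, 3.132, 0.001]
wrist_force: [-0.1, -0.5, 1.2]
finger_gap: 0.001
finger_force: 0.0
```

>>> apply_moves:
  increments:
    - [-0.2,-0.18,0,0,0,0,1]
    - [-0.2,-0.18,0,0,0,0,1]
    - [-0.2,-0.18,0,0,0,0,1]
    - [-0.2,-0.18,0,0,0,0,1]
    - [-0.2,-0.18,0,0,0,0,1]
    - [-0.2,-0.18,0,0,0,0,1]
    - [-0.2,-0.18,0,0,0,0,1]
    - [-0.2,-0.18,0,0,0,0,1]
    - [-0.2,-0.18,0,0,0,0,1]
    - [0,0,0,0,0,0,1]

```text
clock: 3.45
eef_pos: [0.6429, 0.0957, 0.3619]
orientation: [-0.254, -3.131, 0.007]
wrist_force: [-0.0, 0.3, -1.1]
finger_gap: 0.0
finger_force: 0.0
```

Run:
```python
from h import *
p=np.load('p.npy');L=kw(p,lid(p,[0,0,0]))[0];L[0]=.68
go(L+[0,0,.01],toolR(p[2],0)); im=read_camera('wrist');cv2.imwrite('pics/w1.png',im[:,:,::-1])
```

```text
rot units [-0.0007 -0.0001 -0.0014] deg [-0.3 -0.  -0.5] | shift units, after turn [-0.284 -0.222  0.327] before turn [-0.286 -0.218  0.328] mm 73.0
```

>>> apply_moves:
  increments:
    - [-0.07,-0.055,0,0,0,0,1]
    - [-0.07,-0.055,0,0,0,0,1]
    - [-0.07,-0.055,0,0,0,0,1]
    - [-0.07,-0.055,0,0,0,0,1]
    - [0,0,0.09,0,0,0,1]
    - [0,0,0.09,0,0,0,1]
    - [0,0,0.08,0,0,0,1]
    - [0,0,0.05,0,0,0,1]
    - [0,0,0.03,0,0,0,1]
    - [0,0,0.03,0,0,0,1]

```text
clock: 4.5
eef_pos: [0.6773, 0.0639, 0.3087]
orientation: [0.24, 3.131, 0.001]
wrist_force: [-2.1, -0.6, 4.1]
finger_gap: 0.003
finger_force: 2.0
```

>>> apply_moves:
  increments:
    - [0,0,0.03,0,0,0,1]
    - [0,0,0.03,0,0,0,1]
    - [0,0,0.03,0,0,0,1]
    - [0,0,0.03,0,0,0,1]
    - [0,0,0.03,0,0,0,1]
    - [0,0,0.03,0,0,0,1]
    - [0,0,0.03,0,0,0,1]
    - [0,0,0.03,0,0,0,1]
    - [0,0,0,0,0,0,1]
    - [0,0,0,0,0,0,1]

```text
clock: 5.5
eef_pos: [0.6773, 0.0634, 0.2711]
orientation: [-0.241, -3.132, 0.001]
wrist_force: [0.1, -0.4, 0.1]
finger_gap: 0.001
finger_force: 0.0
```

>>> apply_moves:
  increments:
    - [0,0,0.02,0,0,0,1]
    - [0,0,0.02,0,0,0,1]
    - [0,0,0.02,0,0,0,1]
    - [0,0,0.02,0,0,0,1]
    - [0,0,0.02,0,0,0,1]
    - [0,0,0.02,0,0,0,1]
    - [0,0,0.02,0,0,0,1]
    - [0,0,0.02,0,0,0,1]
    - [0,0,0,0,0,0,1]
    - [0,0,0,0,0,0,1]

```text
clock: 6.5
eef_pos: [0.6773, 0.0634, 0.2473]
orientation: [-0.241, -3.132, 0.001]
wrist_force: [1.6, 0.2, 0.3]
finger_gap: 0.0
finger_force: 0.0
```

>>> apply_moves:
  increments:
    - [0,0,0.015,0,0,0,1]
    - [0,0,0.01,0,0,0,1]
    - [0,0,0.01,0,0,0,1]
    - [0,0,0,0,0,0,1]
    - [0,0,0,0,0,0,1]
    - [0,0,0,0,0,0,1]
    - [0,0,0,0,0,0,1]
    - [0,0,0,0,0,0,1]
    - [0,0,0,0,0,0,1]
    - [0,0,0,0,0,0,1]

```text
clock: 7.5
eef_pos: [0.6774, 0.0634, 0.2452]
orientation: [0.241, 3.13, 0.001]
wrist_force: [-6.1, -0.5, 13.9]
finger_gap: -0.0
finger_force: 6.9
```

>>> apply_moves:
  increments:
    - [0,0,-0.08,0,0,0,1]
    - [0,0,-0.2,0,0,0,1]
    - [0,0,-0.2,0,0,0,1]
    - [0,0,-0.15,0,0,0,1]
    - [0.2,0,0,0,0,0,1]
    - [0.2,0,0,0,0,0,1]
    - [0.2,0,0,0,0,0,1]
    - [0.2,0,0,0,0,0,1]
    - [0.2,0,0,0,-0.01,0,1]
    - [0,0,0,0,-0.015,0,1]

```text
clock: 8.5
eef_pos: [0.5276, 0.087, 0.3376]
orientation: [0.227, 2.973, -0.017]
wrist_force: [0.2, 0.1, -0.8]
finger_gap: -0.002
finger_force: 0.0
```

>>> apply_moves:
  increments:
    - [0,0,0,0,-0.02,0,1]
    - [0,0,0,0,-0.02,0,1]
    - [0,0,0,0,-0.02,0,1]
    - [0,0,0,0,-0.02,0,1]
    - [0,0,0,0,-0.02,0,1]
    - [0,0,0,0,0,0,1]
    - [0,0,0,0,0,0,1]
    - [0,0,0,0,0,0,1]
    - [0,0,0,0,0,0,1]
    - [0,0,0,0,0,0,1]

```text
clock: 9.5
eef_pos: [0.5443, 0.0924, 0.3363]
orientation: [0.193, 2.422, -0.072]
wrist_force: [0.1, 0.7, 0.7]
finger_gap: -0.0
finger_force: 0.0
```

Run:
```python
from h import *
o=env.get_obs();print(o['eef_pos'],o['clock'])
for c in ['wrist','top','scene']:
    cv2.imwrite(f'pics/{c}2.png',read_camera(c)[:,:,::-1])
    np.save(c+'cal2.npy',get_calibration(c),allow_pickle=True)
    for q in ['staple','hasp_tip','hasp_hinge','pin_mid','rim','lid']:print(c,q,[(np.round(d['at'],1).tolist(),round(d['conf'],2)) for d in search_frame(q,c)][:2])
p=np.load('p.npy');p[3]=0;S=kw(p,[-.034,0,-.0725]);print(S,proj('wrist',S),proj('wrist',kw(p,[[0,0,0],[0,-.16,0],[0,.16,0]])))
for a in(1.7,1.8,1.9,2,2.1):
  X=kw(p,lid(p,hasp(p,a,.112)));print(a,proj('wrist',X),proj('top',X),proj('scene',X))
a=cv2.imread('pics/wrist2.png')[:,80:560];cv2.imwrite('pics/w2c.png',cv2.resize(a,(720,600)))
```

```text
[0.5443439  0.09237802 0.33632328] 9.5
wrist staple [([306.5, 174.3], 0.83)]
wrist hasp_tip [([304.2, 137.1], 0.96)]
wrist hasp_hinge [([308.8, 209.4], 0.97), ([308.2, 171.9], 0.6)]
wrist pin_mid []
wrist rim [([304.7, 173.9], 0.93)]
wrist lid [([305.8, 207.4], 0.94), ([305.7, 172.2], 0.17)]
top staple [([308.3, 137.3], 0.76)]
top hasp_tip [([291.6, 188.7], 0.64)]
top hasp_hinge [([304.7, 131.8], 0.88)]
top pin_mid [([228.4, 227.8], 0.49)]
top rim [([303.8, 139.3], 0.84), ([296.9, 189.5], 0.62)]
top lid [([298.0, 134.1], 0.72)]
scene staple [([279.9, 274.1], 0.86)]
scene hasp_tip [([340.5, 205.0], 0.91)]
scene hasp_hinge []
scene pin_mid [([425.8, 265.8], 0.43)]
scene rim [([333.1, 186.0], 0.6), ([279.0, 274.9], 0.56)]
scene lid [([273.0, 265.0], 0.7)]
[[0.60864403 0.06915414 0.1125    ]] [[308.4419789   91.82655276]] [[307.77560851 160.00196845]
 [169.53811182 163.55543183]
 [451.00190316 162.3391085 ]]
1.7 [[301.62495146  85.92278912]] [[290.2883496 212.1893173]] [[354.96839047 198.25977297]]
1.8 [[301.10567682  97.48588208]] [[290.15884041 211.01106397]] [[354.74767411 196.07375353]]
1.9 [[300.66794899 110.75183825]] [[290.08857669 209.46701405]] [[354.19433122 194.17351927]]
2 [[300.33646879 125.50433699]] [[290.07984514 207.56539751]] [[353.30454367 192.58531488]]
2.1 [[300.13283942 141.40862145]] [[290.13422761 205.31957125]] [[352.07768997 191.33371742]]
```

View pics/w2c.png

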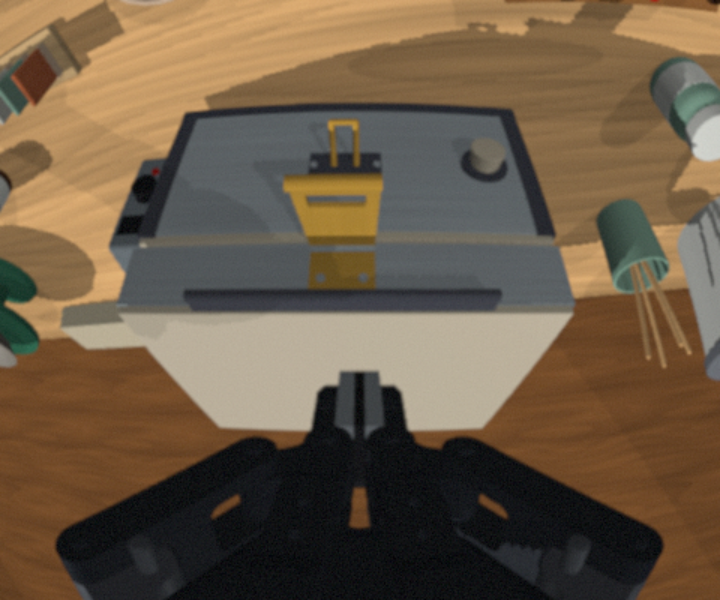

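The wrist view is upside-down and shows the lid shut. The hasp tip is at crop (333,182), and the staple bars are at x≈332 and 357 with the end bar at (343,122), about 1 mm from my model. The hasp angle comes out near 1.97 rad, so next I'll plan the arc that pushes it shut.

Run:
```python
from h import *
p=np.load('p.npy');p[3]=0;R=toolR(p[2],np.pi/4)
o=env.get_obs();R0=Ro.from_rotvec(o['orientation']).as_matrix();print('rot',(Ro.from_matrix(R0.T@R).as_rotvec()/2/np.pi).round(4))
def tcp(a,r,g=0):
    n=np.array([-np.cos(a),np.sin(a)]);A=np.array([-.0078,-.0078]);s=max(-n@A,n@A)
    q=np.array([-.0055,.01])+r*np.array([-np.sin(a),-np.cos(a)])+n*(.0015+s+g);return kw(p,[q[0],0,q[1]])[0]
W=[tcp(1.97,.055,.05),tcp(1.97,.055,.012)]+[tcp(a,r) for a,r in zip(np.arange(1.9,-.01,-.19),np.linspace(.055,.04,11))]+[tcp(0,.04,-.003)]
prev=o['eef_pos']
for w in W: print(w.round(3),(R0.T@(w-prev)/.15).round(3)); prev=w
```

```text
rot [-0.0009 -0.0115 -0.0005]
[0.61  0.069 0.273] [-0.079 -0.082  0.615]
[0.596 0.071 0.238] [ 0.227 -0.     0.112]
[0.589 0.072 0.224] [ 0.099 -0.     0.044]
[0.586 0.073 0.213] [0.064 0.    0.041]
[0.585 0.073 0.201] [0.054 0.    0.054]
[0.587 0.073 0.19 ] [0.041 0.    0.064]
[0.591 0.072 0.179] [0.026 0.    0.071]
[0.597 0.071 0.17 ] [0.009 0.    0.074]
[0.604 0.07  0.163] [-0.007  0.     0.069]
[0.61  0.069 0.16 ] [-0.015  0.     0.041]
[0.616 0.068 0.157] [-0.019  0.     0.038]
[0.622 0.067 0.156] [-0.024  0.     0.034]
[0.628 0.066 0.155] [-0.028  0.     0.03 ]
[0.631 0.066 0.155] [-0.015  0.     0.013]
```

>>> apply_moves:
  increments:
    - [0.025,-0.014,0.12,0,0,0,1]
    - [0.025,-0.014,0.12,0,0,0,1]
    - [0.025,-0.014,0.12,0,0,0,1]
    - [0.025,-0.014,0.12,0,0,0,1]
    - [0.025,-0.014,0.12,0,0,0,1]
    - [0.025,-0.014,0.12,0,0,0,1]
    - [0,0,0,-0.001,-0.012,0,1]
    - [0,0,0,0,0,0,1]
    - [0,0,0,0,0,0,1]
    - [0,0,0,0,0,0,1]

```text
clock: 11.55
eef_pos: [0.5954, 0.0712, 0.24]
orientation: [0.184, 2.347, -0.072]
wrist_force: [0.9, -0.7, 0.2]
finger_gap: -0.001
finger_force: 0.0
```

>>> apply_moves:
  increments:
    - [0.09,0,0.051,0,0,0,1]
    - [0.06,0,0.045,0,0,0,1]
    - [0.05,0,0.058,0,0,0,1]
    - [0.036,0,0.067,0,0,0,1]
    - [0.02,0,0.073,0,0,0,1]
    - [0.004,0,0.075,0,0,0,1]
    - [-0.012,0,0.069,0,0,0,1]
    - [-0.018,0,0.04,0,0,0,1]
    - [-0.022,0,0.036,0,0,0,1]
    - [0,0,0,0,0,0,1]

```text
clock: 12.55
eef_pos: [0.6282, 0.066, 0.163]
orientation: [0.184, 2.346, -0.073]
wrist_force: [0.3, 0.2, -0.7]
finger_gap: -0.0
finger_force: 0.0
```

Run:
```python
from h import *
p=np.load('p.npy');p[3]=0
print(env.get_obs()['wrist_force']);go(kw(p,[-.0118,0,-.03])[0],toolR(p[2],np.pi/4))
cv2.imwrite('pics/w3.png',read_camera('wrist')[:,:,::-1]);print([search_frame(q,'wrist')[:1] for q in('hasp_tip','staple')])
```

```text
[ 0.27313859  0.15733106 -0.69201262]
rot units [ 0.0001  0.0006 -0.0006] deg [ 0.   0.2 -0.2] | shift units, after turn [0.027 0.001 0.049] before turn [0.027 0.001 0.049] mm 8.3
[[{'at': [319.8, 216.8], 'conf': 0.65}], [{'at': [317.4, 215.4], 'conf': 0.7}]]
```

View pics/w3.png

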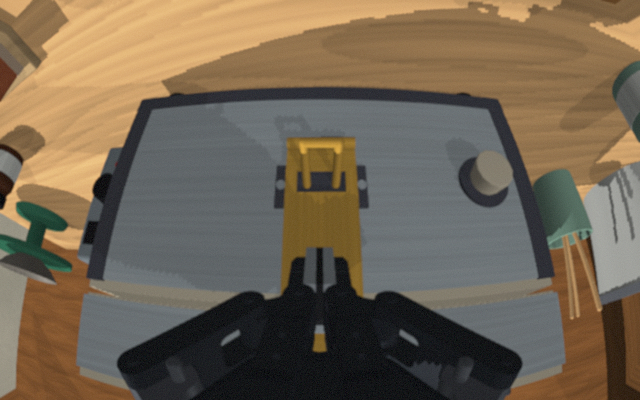

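The hasp is nearly home: the staple now shows through its slot at about (320,170), and the fingertips rest at (320,255). I'll press it home.

>>> apply_moves:
  increments:
    - [0.01,0,0.015,0,0,0,1]
    - [0.01,0,0.015,0,0,0,1]
    - [0.005,0,0.015,0,0,0,1]
    - [-0.005,0,0.008,0,0,0,1]
    - [-0.005,0,0.005,0,0,0,1]
    - [-0.005,0,0.005,0,0,0,1]
    - [0,0,0,0,0,0,1]
    - [0,0,0,0,0,0,1]
    - [0,0,0,0,0,0,1]
    - [0,0,0,0,0,0,1]

```text
clock: 13.7
eef_pos: [0.6301, 0.066, 0.154]
orientation: [0.182, 2.349, -0.074]
wrist_force: [-41.8, 1.3, 24.7]
finger_gap: -0.003
finger_force: 21.0
```

>>> apply_moves:
  increments:
    - [0,0,-0.04,0,0,0,1]
    - [0,0,-0.1,0,0,0,1]
    - [0,0,-0.13,0,0,0,1]
    - [0,0,-0.13,0,0,0,1]
    - [0,0,-0.1,0,0,0,1]
    - [0,0,0,0,0,0,1]
    - [0,0,0,0,0,0,1]
    - [0,0,0,0,0,0,1]
    - [0,0,0,0,0,0,1]
    - [0,0,0,0,0,0,1]

```text
clock: 14.7
eef_pos: [0.5803, 0.0732, 0.2067]
orientation: [0.184, 2.348, -0.073]
wrist_force: [-0.1, -0.7, 0.3]
finger_gap: -0.003
finger_force: 0.0
```

Run:
```python
from h import *
p=np.load('p.npy');p[3]=0
o=env.get_obs();print(o['eef_pos'],o['wrist_force'],o['clock'])
k=get_calibration('wrist');np.save('cal4.npy',k,allow_pickle=True)
im=read_camera('wrist')[:,:,::-1];cv2.imwrite('pics/w4.png',im)
pts=kw(p,[[-.034,-.009,-.0725],[-.034,.009,-.0725],[-.046,0,-.0725],[-.007,-.022,-.102],[-.007,.022,-.102],[0,-.16,0],[0,.16,0]]);print(proj('wrist',pts,k).round(1).tolist())
c=proj('wrist',pts[2:3],k)[0].astype(int);x,y=max(c[0]-80,0),max(c[1]-50,0);print('off',x,y);cv2.imwrite('pics/w4c.png',cv2.resize(im[y:y+120,x:x+160],None,fx=5,fy=5,interpolation=2))
```

```text
[0.58030042 0.07317606 0.20672066] [-0.13101253 -0.74937532  0.30198789] 14.7
[[307.3, 149.2], [331.5, 149.1], [319.4, 139.1], [294.1, 140.7], [344.5, 140.6], [130.4, 250.5], [508.7, 249.5]]
off 239 89
```

View pics/w4c.png

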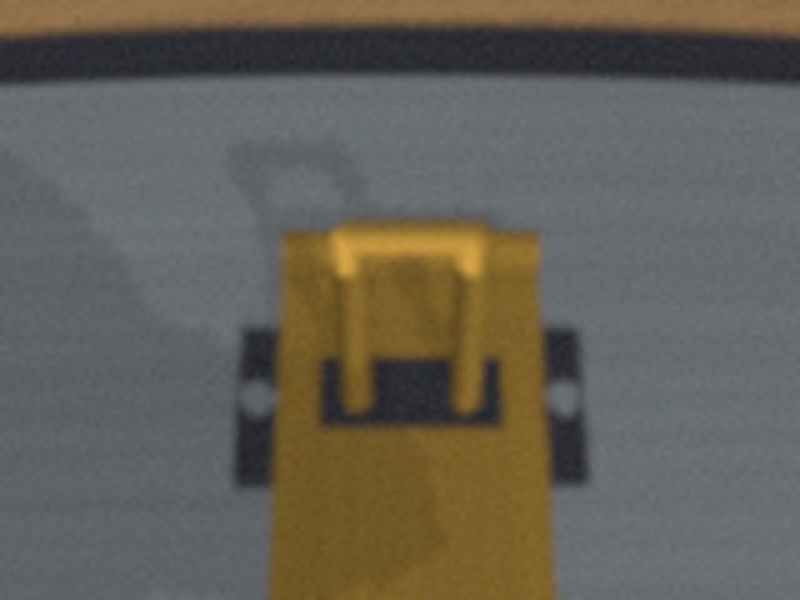

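The close view shows the staple bars at crop x≈356 and 470, about 1.6 mm to +y of my model. The slot is clear behind them and the hasp lies flat against the case. Next I'll hover above the pin in the same orientation, hand half open.

Run:
```python
from h import *
p=np.load('p.npy')
R=toolR(p[2],np.pi/4)
pin=np.array([.498,.295,.06]); go(pin+[0,0,.032+.06]+R@[0,0,.019],R)
```

```text
rot units [ 0.      0.0004 -0.0005] deg [ 0.   0.1 -0.2] | shift units, after turn [ 0.802  1.377 -0.158] before turn [ 0.806  1.375 -0.159] mm 240.2
```

>>> apply_moves:
  increments:
    - [0.05,0.1,-0.02,0,0,0,0]
    - [0.1,0.17,-0.02,0,0,0,0]
    - [0.1,0.17,-0.02,0,0,0,0]
    - [0.1,0.17,-0.02,0,0,0,0]
    - [0.1,0.17,-0.02,0,0,0,0]
    - [0.1,0.17,-0.02,0,0,0,0]
    - [0.1,0.17,-0.02,0,0,0,0]
    - [0.1,0.17,-0.02,0,0,0,0]
    - [0.05,0.085,0,0,0,0,0]
    - [0,0,0,0,0,0,0]

```text
clock: 15.75
eef_pos: [0.5109, 0.2951, 0.1386]
orientation: [0.18, 2.349, -0.071]
wrist_force: [0.8, -0.7, -0.9]
finger_gap: 0.502
finger_force: 0.0
```

Run:
```python
from h import *
p=np.load('p.npy');o=env.get_obs();print(o['eef_pos'],o['orientation'],o['finger_gap'])
k=get_calibration('wrist');im=read_camera('wrist')[:,:,::-1];cv2.imwrite('pics/w5.png',im)
pts=np.array([[.498,.295,.06],[.498,.295,.107]]);c=proj('wrist',pts,k);print(c)
for q in('pin_mid','awl','burnisher'):print(q,search_frame(q,'wrist')[:2])
hs=cv2.cvtColor(im,40).astype(int);m=((hs[...,0]<8)|(hs[...,0]>172))&(hs[...,1]>150)&(hs[...,2]>60)
n,l,st,ce=cv2.connectedComponentsWithStats(m.astype(np.uint8));print(st[1:][st[1:,4]>30],ce[1:][st[1:,4]>30])
x,y=c.mean(0).astype(int)-[100,75];x,y=max(x,0),max(y,0);print('off',x,y);cv2.imwrite('pics/w5c.png',cv2.resize(im[y:y+150,x:x+200],None,fx=4,fy=4,interpolation=2))
```

```text
[0.51092068 0.29511146 0.13863842] [ 0.17977917  2.34908723 -0.07138651] 0.5018123703139028
[[315.53837246 129.25046743]
 [315.2009705  197.51647922]]
pin_mid [{'at': [320.2, 156.4], 'conf': 0.6}, {'at': [54.6, 117.1], 'conf': 0.19}]
awl [{'at': [218.7, 166.1], 'conf': 0.65}]
burnisher [{'at': [429.7, 145.0], 'conf': 0.72}]
[[ 306  130   25   74 1686]] [[318.09786477 168.1198102 ]]
off 215 88
```

View pics/w5c.png

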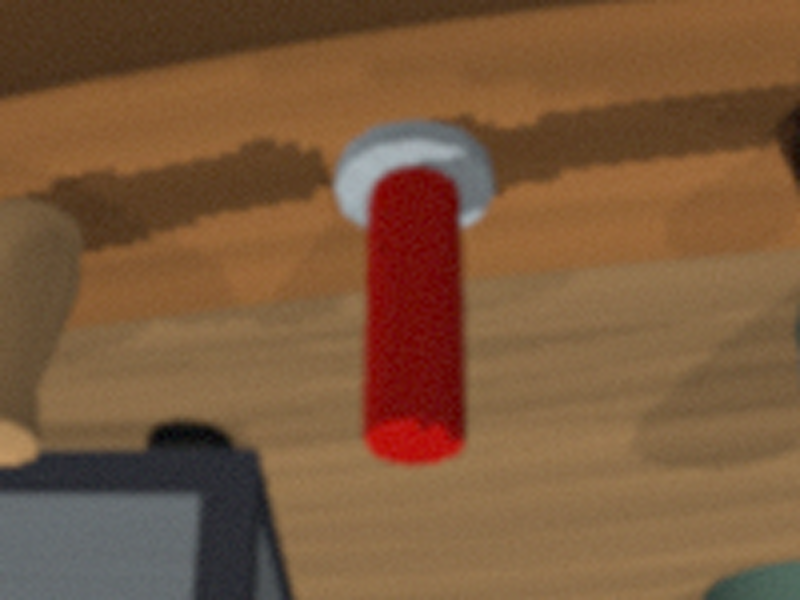

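The pin is seen clearly: handle top at crop (415,442), collar centre at crop (415,175). The awl and burnisher are well out to either side.

Run:
```python
from h import *
p=np.load('p.npy');R=toolR(p[2],np.pi/4)
a=onz('wrist',[318.75,198.5],.107);b=onz('wrist',[318.75,131.8],.064);print(a,b)
pin=np.r_[(a+b)[:2]/2,.06];print(pin);go(pin+[0,0,.032]+R@[0,0,.019],R)
```

```text
[0.50376175 0.29256461 0.107     ] [0.49943696 0.29331303 0.064     ]
[0.50159935 0.29293882 0.06      ]
rot units [-0.0002  0.0006 -0.0006] deg [-0.1  0.2 -0.2] | shift units, after turn [ 0.278 -0.001  0.302] before turn [ 0.28  -0.002  0.3  ] mm 61.6
```

>>> apply_moves:
  increments:
    - [0.02,0,0.04,0,0,0,0]
    - [0.05,0,0.055,0,0,0,0]
    - [0.05,0,0.05,0,0,0,0]
    - [0.05,0,0.05,0,0,0,0]
    - [0.04,0,0.04,0,0,0,0]
    - [0.04,0,0.04,0,0,0,0]
    - [0.03,0,0.025,0,0,0,0]
    - [0,0,0,0,0,0,0]
    - [0,0,0,0,0,0,0.4]
    - [0,0,0,0,0,0,1]

```text
clock: 16.95
eef_pos: [0.5143, 0.2931, 0.0788]
orientation: [0.184, 2.346, -0.072]
wrist_force: [-0.3, 0.0, -0.1]
finger_gap: 0.167
finger_force: 0.4
```

>>> apply_moves:
  increments:
    - [0,0,0,0,0,0,1]
    - [0,0,0,0,0,0,1]
    - [0,0,0,0,0,0,1]
    - [0,0,0,0,0,0,1]
    - [0,0,0,0,0,0,1]
    - [0,0,0,0,0,0,1]
    - [0,0,0,0,0,0,1]
    - [0,0,0,0,0,0,1]
    - [0,0,0,0,0,0,1]
    - [0,0,0,0,0,0,1]

```text
clock: 17.95
eef_pos: [0.5142, 0.293, 0.0786]
orientation: [0.184, 2.346, -0.072]
wrist_force: [-0.8, 0.8, 4.5]
finger_gap: 0.134
finger_force: 58.5
```

>>> apply_moves:
  increments:
    - [-0.03,0,-0.03,0,0,0,1]
    - [-0.05,0,-0.05,0,0,0,1]
    - [-0.06,0,-0.06,0,0,0,1]
    - [-0.06,0,-0.06,0,0,0,1]
    - [-0.06,0,-0.06,0,0,0,1]
    - [-0.06,0,-0.06,0,0,0,1]
    - [-0.06,0,-0.06,0,0,0,1]
    - [-0.06,0,-0.06,0,0,0,1]
    - [-0.03,0,-0.03,0,0,0,1]
    - [0,0,0,0,0,0,1]

```text
clock: 18.95
eef_pos: [0.5139, 0.2928, 0.1788]
orientation: [0.184, 2.346, -0.072]
wrist_force: [-0.8, 0.2, -0.5]
finger_gap: 0.134
finger_force: 58.4
```

Run:
```python
from h import *
p=np.load('p.npy');R=toolR(p[2],np.pi/4);o=env.get_obs();print(o['eef_pos'])
im=read_camera('wrist')[:,:,::-1];cv2.imwrite('pics/w6.png',im)
cv2.imwrite('pics/w6c.png',cv2.resize(im[130:280,220:420],None,fx=4,fy=4,interpolation=2))
S=kw(p,[-.031,.0016,-.0725])[0]
print('hover45');go(S+[0,0,.045+.032]+R@[0,0,.019],R)
print('pre, 50 nearer');go(kw(p,[-.081,.0016,-.0275+.032])[0]+R@[0,0,.019],R)
```

```text
[0.51385592 0.29278365 0.17881642]
hover45
rot units [ 0.0001  0.0005 -0.0005] deg [ 0.   0.2 -0.2] | shift units, after turn [-0.672 -1.364  0.69 ] before turn [-0.674 -1.363  0.691] mm 250.5
pre, 50 nearer
rot units [ 0.0001  0.0005 -0.0005] deg [ 0.   0.2 -0.2] | shift units, after turn [-0.436 -1.364  0.454] before turn [-0.439 -1.363  0.455] mm 225.4
```

View pics/w6c.png

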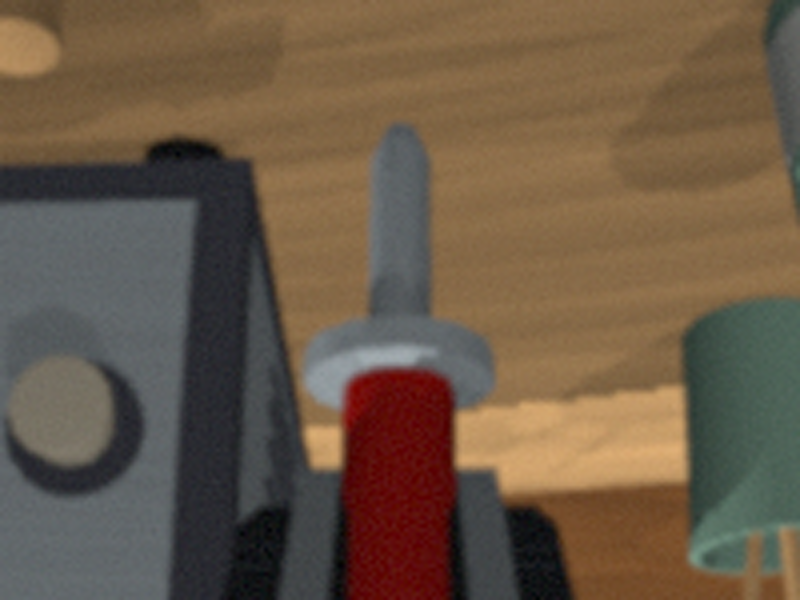

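The pin hangs straight in the grip: foot at crop (400,125), collar at (400,355). I'm moving to a point 50 mm in front of the loop.

>>> apply_moves:
  increments:
    - [-0.02,-0.09,0.02,0,0,0,1]
    - [-0.055,-0.17,0.055,0,0,0,1]
    - [-0.055,-0.17,0.06,0,0,0,1]
    - [-0.055,-0.17,0.06,0,0,0,1]
    - [-0.055,-0.17,0.06,0,0,0,1]
    - [-0.055,-0.17,0.06,0,0,0,1]
    - [-0.055,-0.17,0.055,0,0,0,1]
    - [-0.055,-0.17,0.055,0,0,0,1]
    - [-0.03,-0.084,0.03,0,0,0,1]
    - [0,0,0,0,0,0,1]

```text
clock: 20.0
eef_pos: [0.5748, 0.0718, 0.1745]
orientation: [0.19, 2.348, -0.077]
wrist_force: [-0.3, -0.7, -1.3]
finger_gap: 0.131
finger_force: 58.5
```

Run:
```python
from h import *
p=np.load('p.npy');R=toolR(p[2],np.pi/4);o=env.get_obs();print(o['eef_pos'])
k=get_calibration('wrist');im=read_camera('wrist')[:,:,::-1];cv2.imwrite('pics/w7.png',im)
cv2.imwrite('pics/w7c.png',cv2.resize(im[120:270,220:420],None,fx=4,fy=4,interpolation=2))
R0=Ro.from_rotvec(o['orientation']).as_matrix();g=o['eef_pos']-R0@[0,0,.019];m=g-[0,0,.032]
print('pin_mid,foot px (crop)',((proj('wrist',[m,m-[0,0,.034]],k)-[220,120])*4).round())
pts=kw(p,[[-.034,-.009,-.0725],[-.034,.009,-.0725],[-.046,0,-.0725]]);print('staple',((proj('wrist',pts,k)-[220,120])*4).round())
S=kw(p,[-.031,.0016,-.0725])[0]
print('hover45');go(S+[0,0,.045+.032]+R@[0,0,.019],R)
```

```text
[0.57480687 0.07181577 0.17449802]
pin_mid,foot px (crop) [[397. 398.]
 [396. 175.]]
staple [[361. 281.]
 [463. 281.]
 [412. 246.]]
hover45
rot units [-0.0003  0.0003 -0.0008] deg [-0.1  0.1 -0.3] | shift units, after turn [-0.245  0.014  0.233] before turn [-0.244  0.016  0.233] mm 50.7
```

View pics/w7c.png

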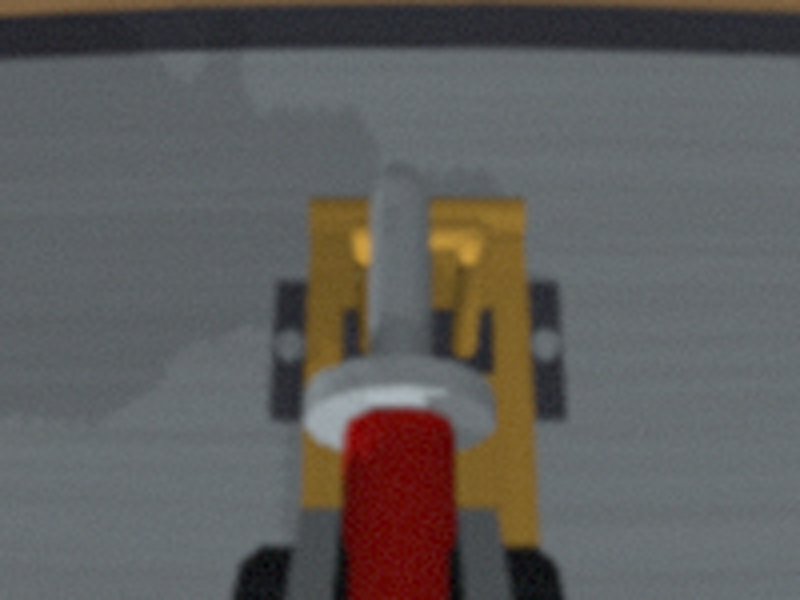

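The pin is in view with its foot at crop (400,165). The staple end-bar corners show at (362,243) and (470,243), so bar and pin share about the same small camera bias and the true staple offset is about +0.5 mm. I'm moving in over the loop.

>>> apply_moves:
  increments:
    - [-0.03,0.001,0.03,0,0,0,1]
    - [-0.05,0.001,0.045,0,0,0,1]
    - [-0.05,0.001,0.05,0,0,0,1]
    - [-0.05,0.002,0.05,0,0,-0.0008,1]
    - [-0.04,0.001,0.04,0,0,0,1]
    - [-0.025,0.001,0.018,0,0,0,1]
    - [0.007,0,0.007,0,0,0,1]
    - [0.007,0,0.007,0,0,0,1]
    - [0,0,0,0,0,0,1]
    - [0,0,0,0,0,0,1]

```text
clock: 21.05
eef_pos: [0.6253, 0.0693, 0.174]
orientation: [0.177, 2.348, -0.075]
wrist_force: [0.4, -0.7, -0.9]
finger_gap: 0.134
finger_force: 58.5
```

Run:
```python
from h import *
p=np.load('p.npy');R=toolR(p[2],np.pi/4);o=env.get_obs();print(o['eef_pos'],o['wrist_force'])
k=get_calibration('wrist');im=read_camera('wrist')[:,:,::-1];cv2.imwrite('pics/w8.png',im)
cv2.imwrite('pics/w8c.png',cv2.resize(im[120:240,240:400],None,fx=5,fy=5,interpolation=2))
R0=Ro.from_rotvec(o['orientation']).as_matrix();g=o['eef_pos']-R0@[0,0,.019];m=g-[0,0,.032]
print('pin_mid,foot px (crop)',((proj('wrist',[m,m-[0,0,.034]],k)-[240,120])*5).round())
pts=kw(p,[[-.034,-.009,-.0725],[-.034,.009,-.0725],[-.046,0,-.0725],[-.034,0,-.0725]]);print('staple',((proj('wrist',pts,k)-[240,120])*5).round())
S=kw(p,[-.031,.0005,-.0725])[0]
print('down');go(S+[0,0,.032]+R@[0,0,.019],R)
```

```text
[0.62534357 0.06932559 0.17403369] [ 0.35305251 -0.73337965 -0.87433962]
pin_mid,foot px (crop) [[397. 497.]
 [397. 218.]]
staple [[294. 139.]
 [453. 139.]
 [372.  72.]
 [373. 139.]]
down
rot units [0.0001 0.0005 0.0004] deg [0.1 0.2 0.1] | shift units, after turn [ 0.204 -0.015  0.203] before turn [ 0.205 -0.015  0.202] mm 43.2
```

View pics/w8c.png

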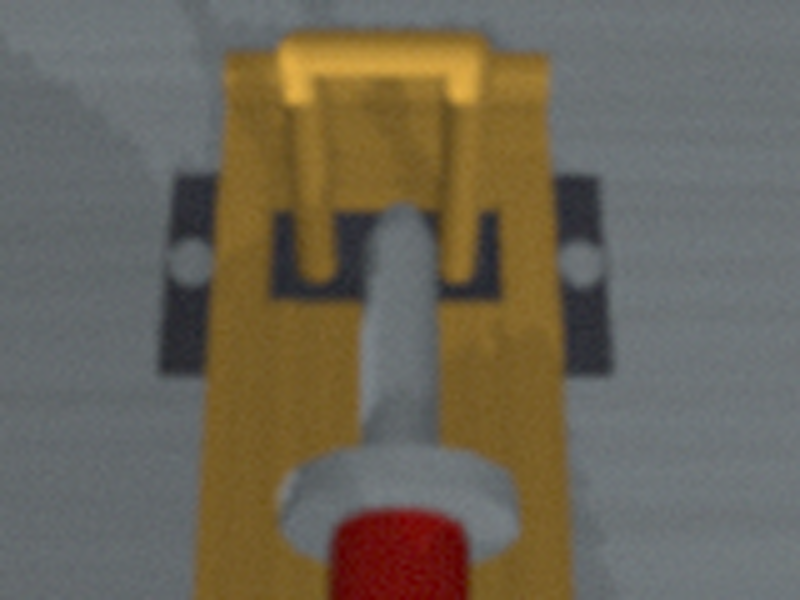

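Just above the loop, the foot is at crop (402,205). The bars are centred at x≈385.5, so the pin needs to go about 1.85 mm to −y. I'll shift it and lower it.

>>> apply_moves:
  increments:
    - [0,-0.006,0,0,0,0,1]
    - [0,-0.006,0,0,0,0,1]
    - [0,0,0,0,0,0,1]
    - [0,0,0,0,0,0,1]
    - [0.015,0,0.015,0,0,0,1]
    - [0.015,0,0.015,0,0,0,1]
    - [0.015,0,0.015,0,0,0,1]
    - [0.015,0,0.015,0,0,0,1]
    - [0,0,0,0,0,0,1]
    - [0,0,0,0,0,0,1]

```text
clock: 22.1
eef_pos: [0.6254, 0.0674, 0.1612]
orientation: [0.178, 2.348, -0.075]
wrist_force: [-0.6, 0.5, -0.6]
finger_gap: 0.137
finger_force: 58.5
```

Run:
```python
from h import *
p=np.load('p.npy');R=toolR(p[2],np.pi/4);print(env.get_obs()['wrist_force'].round(1))
go(kw(p,[-.031,.0009,-.0405])[0]+R@[0,0,.019],R)
```

```text
[-0.6  0.5 -0.6]
rot units [0.0001 0.0005 0.0003] deg [0.  0.2 0.1] | shift units, after turn [0.144 0.    0.14 ] before turn [0.144 0.001 0.14 ] mm 30.2
```

>>> apply_moves:
  increments:
    - [0.015,0,0.015,0,0,0,1]
    - [0.02,0,0.02,0,0,0,1]
    - [0.02,0,0.02,0,0,0,1]
    - [0.02,0,0.02,0,0,0,1]
    - [0.02,0,0.02,0,0,0,1]
    - [0.015,0,0.015,0,0,0,1]
    - [0.01,0,0.01,0,0,0,1]
    - [0,0,0,0,0,0,1]
    - [0,0,0,0,0,0,1]
    - [0,0,0,0,0,0,1]

```text
clock: 23.1
eef_pos: [0.6256, 0.0674, 0.1362]
orientation: [0.178, 2.347, -0.075]
wrist_force: [0.6, 0.5, -1.1]
finger_gap: 0.135
finger_force: 58.5
```

>>> apply_moves:
  increments:
    - [0.005,0,0.005,0,0,0,1]
    - [0.005,0,0.005,0,0,0,1]
    - [0.004,0,0.004,0,0,0,1]
    - [0.003,0,0.003,0,0,0,1]
    - [0,0,0,0,0,0,1]
    - [0,0,0,0,0,0,1]
    - [0,0,0,0,0,0,1]
    - [0,0,0,0,0,0,1]
    - [0,0,0,0,0,0,1]
    - [0,0,0,0,0,0,1]

```text
clock: 24.1
eef_pos: [0.6255, 0.0673, 0.1324]
orientation: [0.178, 2.347, -0.075]
wrist_force: [-1.0, 0.2, -0.7]
finger_gap: 0.133
finger_force: 58.5
```

>>> apply_moves:
  increments:
    - [0.003,0,0.003,0,0,0,1]
    - [0.003,0,0.003,0,0,0,1]
    - [0.002,0,0.002,0,0,0,1]
    - [0,0,0,0,0,0,1]
    - [0,0,0,0,0,0,1]
    - [0,0,0,0,0,0,1]
    - [0,0,0,0,0,0,1]
    - [0,0,0,0,0,0,1]
    - [0,0,0,0,0,0,1]
    - [0,0,0,0,0,0,1]

```text
clock: 25.1
eef_pos: [0.6257, 0.0674, 0.131]
orientation: [0.178, 2.347, -0.075]
wrist_force: [-1.6, -1.1, 4.4]
finger_gap: 0.129
finger_force: 58.8
```

Run:
```python
from h import *
print(env.get_obs()['wrist_force'].round(1),env.get_obs()['eef_pos'])
im=read_camera('wrist')[:,:,::-1];cv2.imwrite('pics/w9.png',im)
for f in('w8','w9'):
    im=cv2.imread(f'pics/{f}.png');hs=cv2.cvtColor(im,40).astype(int);m=((hs[...,0]<8)|(hs[...,0]>172))&(hs[...,1]>150)&(hs[...,2]>50)
    n,l,st,ce=cv2.connectedComponentsWithStats(m.astype(np.uint8));print(st[1:][st[1:,4]>60])
```

```text
[-1.6 -1.1  4.4] [0.62574195 0.06736264 0.13100881]
[[ 306  222   28   92 2393]]
[[ 305  222   29   92 2400]]
```

The collar is on the loop (4.4 N upward). Releasing, then backing off along the fingers.

>>> apply_moves:
  increments:
    - [0,0,0,0,0,0,0.4]
    - [0,0,0,0,0,0,0]
    - [0,0,0,0,0,0,0]
    - [0,0,0,0,0,0,0]
    - [0,0,0,0,0,0,0]
    - [0,0,-0.03,0,0,0,0]
    - [0,0,-0.06,0,0,0,0]
    - [0,0,-0.1,0,0,0,0]
    - [0,0,-0.1,0,0,0,0]
    - [0,0,-0.1,0,0,0,0]

```text
clock: 26.15
eef_pos: [0.5839, 0.0738, 0.1724]
orientation: [0.177, 2.348, -0.075]
wrist_force: [0.1, -0.9, -0.1]
finger_gap: 0.502
finger_force: 0.0
```

>>> apply_moves:
  increments:
    - [0,0,-0.1,0,0,0,0]
    - [0,0,-0.1,0,0,0,0]
    - [0,0,-0.05,0,0,0,0]
    - [0,0,0,0,0,0,0]
    - [0,0,0,0,0,0,0]
    - [0,0,0,0,0,0,0]
    - [0,0,0,0,0,0,0]
    - [0,0,0,0,0,0,0]
    - [0,0,0,0,0,0,0]
    - [0,0,0,0,0,0,0]

```text
clock: 27.15
eef_pos: [0.5582, 0.0777, 0.1981]
orientation: [0.178, 2.348, -0.075]
wrist_force: [0.6, -0.2, -0.7]
finger_gap: 0.502
finger_force: 0.0
```

Run:
```python
from h import *
p=np.load('p.npy');o=env.get_obs();print(o['eef_pos'],o['wrist_force'].round(1),o['clock'])
k=get_calibration('wrist');im=read_camera('wrist')[:,:,::-1];cv2.imwrite('pics/w10.png',im)
hs=cv2.cvtColor(im,40).astype(int);m=((hs[...,0]<8)|(hs[...,0]>172))&(hs[...,1]>150)&(hs[...,2]>50)
n,l,st,ce=cv2.connectedComponentsWithStats(m.astype(np.uint8));print(st[1:][st[1:,4]>40])
y,x=np.nonzero(m[:240]);ok=(y<240)&(abs(x-320)<60);print('axis slope dx/dy',np.polyfit(y[ok],x[ok],1))
X=kw(p,[[-.031,.0009,-.0725+h] for h in(0,.004,.047)]);print(proj('wrist',X,k).round(1).tolist())
```

```text
[0.55820555 0.0776689  0.19813767] [ 0.6 -0.2 -0.7] 27.15
[[310 178  19  56 915]]
axis slope dx/dy [-6.76544860e-03  3.20585182e+02]
[[319.4, 176.6], [319.4, 180.9], [319.3, 231.4]]
```

The handle covers rows 178–234 against a predicted 181–231 plus its end ellipses, and its axis is upright. So the pin is seated upright in the loop, and I'm handing in.

```bash
python3 -c "
from cell import env
print(env.sign_off())"
```

```text
the job is handed in; nothing more can be done
None
```

The job is handed in at about 27 s of the 72 s allowed: the lid is shut, the hasp is pressed home over the staple, and the pin is released upright in the loop with its collar seated; sign-off returned no verdict.

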